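# Free the sprung tweezers and hold them squeezed to the marked gap

## Robot

A 7-joint arm with a two-finger parallel gripper is mounted at the origin on a cart in front of the work surface, level with it; the furniture and walls round the work are solid. World frame = base frame: x ahead of the robot, y to its left, z up, the work surface at z = 0. Lengths are in m, angles in rad, forces in N, time in s.
With the tool pointing down it reaches from about 0.4 to 0.85 m from the base axis. Payload 4.5 kg.
Tool frame: the origin (TCP) lies at the very end of the fingers, on their centre line; the grasp point (between the pads) lies 19 mm behind it; z points along the fingers, y is the line along which they close (so a half turn about z gives the same grasp; the last joint's range is limited). The gripper opens to 88 mm and grips with 3 to 60 N. Pads are 18 mm wide; open, the fingers measure 123 mm over their backs; the gripper's body (75 mm by 187 mm) begins 45 mm behind the grasp point.
Start: joints at [-1.18, 0.689, -0.195, 1.565, 0.157, 0.902, -0.215], TCP at [0.218, 0.586, 0.239] pointing down, gripper open.
Joint ranges: [-3.01, 3.01], [-0.46, 2.08], [-1.47, 1.51], [0.13, 2.56], [-1, 4.14], [0.04, 2.09], [-2.66, 2.66]. Speed limits (rad/s): [2.57, 2.57, 3.14, 3.14, 3.14, 3.14, 3.14].

## Interface

Orientations are given as a unit quaternion [x, y, z, w].
In Python, from plant import r, eyes, nets gives the robot as it stands.
- The arm moves only by the shell command python3 -m pendant 'ROWS' [FORCE]. ROWS is JSON, a list of rows, each an object of numbers: "claw": the opening, from 0 (shut) to 1 (fully open); "dx", "dy", "dz": the shift along the world's x, y, z in mm; "twist": the turn about the world's z in rad. In form: [{"claw": .., "dx": .., "dy": .., "dz": .., "twist": ..}, ...]. A call has 1 to 8 rows; each row is the pose to reach, as a shift and turn from the pose commanded when the call began; what a row does not reach only later rows make up. A row lasts 1/10 s, in which the tool goes at most 50 mm and 8.59 degrees, less where a joint would pass 70% of its speed; a pose out of reach is approached as far as the arm can. A call with a gripper value outside its range is refused whole. The fingers move at their own pace and stop on an object; FORCE is the grip in N (left out, the last holds). Time passes only in rows, so rows that repeat a pose let the fingers close. It gives the time, the measured TCP pose, the force, the opening and the grip force at its end, in the units of the state.
- r.get_state(): the state, without advancing time (a new reading comes with each control period).
- eyes.snapshot(name): name is "side" or "top"; returns (picture, depth): 480x640x3 uint8, blue, green, red; 480x640 float32, m along the optical axis (not along the pixel's ray), 0 where there is no reading.
- eyes.camera_info(name): a dict with "K" (3x3 intrinsics, pixels), "world_to_cam" (4x4, takes a point from world to camera coordinates). Camera axes: x right, y down, z forward; pixel columns grow to the right and rows downward; lengths in m; the calibration is good to about 2 mm. A picture is of the moment at which its call begins. camera_info takes no time and is no camera call.
- r.finish_job(): hands the job in; it is judged then, once.
Trained networks look in the newest picture that a camera, given by its name, has taken for a name from the list of things; names that differ only in an ending like _2 or _b are one class to them, and where a whole thing is asked for, a point or a joint stands for the part that bears it (a point fixed in the world has none). Each returns a list of dicts, best first, with "confidence" (0 to 1); they miss things now and then, are a little off and sometimes report something else, mostly with a low value. They report only what shows in the picture. A call takes as long as a camera call.
- nets.spot_in(camera, query): "box" ([left, top, width, height] as shares, 0 to 1, of the picture: columns of its width, rows of its height, round what is visible of it).
- nets.place_of(camera, query): "position" ([column, row] as shares, 0 to 1, of the picture: columns of its width, rows of its height: a listed point, or the origin of a listed thing).
The state is a dict: "clock": time; "q": joint angles; "qd": joint speeds; "joint_torque": joint torques, N m; "tool_pos": TCP position; "eef_rot": TCP orientation; "contact_force": force on the tool from outside, world axes, zero at the start; "moment": the same for the moment, N m; "opening": opening from 0.0 (shut) to 1.0 (fully open); "finger_force": force on a finger pad.
Only numpy, scipy, OpenCV 4.12 (cv2) and the standard library are available. Lean on these libraries where they do the work, as an engineer would, in place of code of your own. Each camera call takes 0.05 s, during which the arm holds its last target. There are 200 camera calls.

## Task

Turn the clamp knob of the tweezer stand anticlockwise until its foot is off the heel of the tweezers, then take the sprung tweezers by the finger pads of their legs and lift them about 10 cm straight up. Squeeze them until the index pin on the springing leg stands in line with the nose of the rider on the cross bar, and finish holding them there, still and at that gap: do not put them down or let go. Leave the cassettes, the loupe and the tin round the stand where they are.

Things in the scene. Friction and masses are not known exactly. Their poses are not given: they have to be found in the camera images.
- stand: Fixed low stand under the tweezers: aluminium plate 166 x 90 mm, 8 mm high, with a grey heel rest (90 mm to -x of the origin) and a grey tip rest (45 mm to +x), both with cheeks up to 38 mm above the worktop; only the low plate lies between them, so fingers can go down beside the legs. Origin on the worktop under the middle of the finger pads; x runs from heel to tips, z up.
- clamp_knob (a joint): Clamp knob, rad: at 0 its foot points to the stand's +y, over the heel of the tweezers, 1.5 mm above it; starts between 0 and 0.25; grows anticlockwise seen from above, stop at 1.57 (foot to the stand's -x). The heel is clear from 0.9 on. Stays where it is left; friction about 0.04 N m.
- knob_grip (a point): On the knob's vertical axis at the height to grip, 65 mm above the worktop (88 mm to -x, 36 mm to -y of the stand's origin). The black wing bar here is 40 mm long, 11 mm thick, from 48 to 72 mm above the worktop; it lies along this point's y axis, which turns with the knob: pinch it along x. The foot lies under the bar, 40 mm long, to +y.
- tweezers: Big sprung tweezers, loose, 155 mm long, about 85 g, lying flat on the stand, underside 30 mm above the worktop. Origin at the underside midway between the finger pads; x to the tips (55 mm ahead), y across, z up. Heel 28 x 14 x 10 mm round x = -86 mm. The -y leg, the heel and a cross bar over the legs (x 34 to 40, y -16 to 26, z 11 to 14 mm) are one piece; it shifts and turns slightly in the grip.
- tweezer_leg (a joint): Springing leg on the +y side, rad: 0 relaxed (tips 30 mm apart), grows as it is squeezed towards the other leg, stop at 0.195 (tips about 3 mm apart). The squeeze at the pads needs about 5 N to begin and 12 N near the stop.
- index_pin (a point): Top of the thin upright pin (2 mm thick) on the springing leg just ahead of the cross bar, at x = 45 mm and 18 mm above the tweezers' underside, 131 mm from the leg's hinge. Relaxed it stands at y = 17.5 mm in the tweezers' frame; squeezing moves it towards -y by about 131 mm per rad.
- rider (a joint): Place of the small black rider (9 x 5 x 6 mm) along the cross bar, m: its y in the tweezers' frame. It differs from time to time, between -0.003 and 0.011, and is set fast: it does not shift in handling.
- mark (a point): Tip of the rider's nose, x = 44.5 mm and 17 mm above the underside in the tweezers' frame; axes as the tweezers'. The index pin must come to the same y as this point.
- cassette_a: Loose flat cream cassette, 20 x 70 x 5 mm, beside the stand on its +y side, origin at the centre of its underside.
- cassette_b: Loose flat cream cassette, 20 x 70 x 5 mm, beside the stand on its -y side, origin at the centre of its underside.
- loupe_b: Loose black loupe, 37 mm across and 34 mm high, standing left of the stand, origin at the centre of its underside.
- tin: Loose round tin with a green lid, 63 mm across and 35 mm high, left of the stand, origin at the centre of its underside.
- pads (a point): Grasp point, midway between the finger pads and 7 mm above the underside (37 mm above the worktop at first). The pads are the thick ribbed stretch of both legs, 44 mm long, 14 mm high: pinch them along y. Relaxed they measure 33 mm over the outside and slope outward to the tips by 0.10 rad; the width shrinks 85 mm per rad of tweezer_leg. Lift at 28 mm or less: lighter pinches may slip.

How it is judged:
On the way, in this order (a step that is already met when the one before it is completed fails the run):
1. the clamp knob is turned until its foot is off the heel (value of joint clamp_knob above 0.9 rad), for 0.2 s.
2. the tweezers are lifted clear of the stand by the fingers (height (world z) of tweezers above 0.08 m and contact force between the fingers and tweezers above 0.5 N), for 0.2 s.
At the end, for the whole second after the job is handed in: The fingers hold the tweezers (over 1 N), off the stand, underside at least 80 mm above the worktop, at rest (under 20 mm/s, leg under 0.05 rad/s), the index pin within 2 mm of the rider's nose along the cross bar through the last second; the knob at 0.9 rad or more (y of index_pin in the frame of mark between -0.002 and 0.002 m and velocity of joint tweezer_leg between -0.05 and 0.05 rad/s and height (world z) of tweezers above 0.08 m and contact force between the fingers and tweezers above 1 N and contact force between stand and tweezers below 0.1 N and linear speed of tweezers below 0.02 m/s and value of joint clamp_knob above 0.9 rad); the arm keeps its last pose, push and grip.
It fails at once if a cassette, the loupe or the tin is moved more than 20 mm (distance of any of cassette_a, cassette_b, loupe_b, tin from where it was at the start of the episode above 0.02 m).
It also fails if it takes over 45 s, if anything falls off the work surface, if the arm or the gripper's body presses on something with over 40 N, if the wrist force passes 120 N, or if a joint passes its speed limit or range.

## Working session

There is one attempt and no reset: what is moved stays moved. The work goes in short steps, Python scripts to look and compute and a shell command to move; the robot and the scene stay as the last step left them, time stands still between calls to the robot, and variables do not carry over. Pictures are saved under pics/ and viewed, at most 10 in all, crops included, and the job is handed in when it is done.

```bash
ls; mkdir -p pics; cat > h.py <<'E'
import numpy as np, cv2
from plant import r, eyes, nets
def ray(cam,u,v):
    i=eyes.camera_info(cam);K=np.array(i["K"]);T=np.array(i["world_to_cam"])
    R,t=T[:3,:3],T[:3,3]; return -R.T@t, R.T@np.linalg.inv(K)@np.array([u,v,1.])
def onz(cam,u,v,z):
    o,d=ray(cam,u,v); return o+d*(z-o[2])/d[2]
def proj(cam,p):
    i=eyes.camera_info(cam);c=np.array(i["K"])@(np.array(i["world_to_cam"])@np.append(p,1))[:3]; return c[:2]/c[2]
def look(cam,query,z):
    return [(round(x["confidence"],2),np.round(np.array(x["position"])*[640,480],1),np.round(onz(cam,x["position"][0]*640,x["position"][1]*480,z),4)) for x in nets.place_of(cam,query)[:2]]
E
python3 - <<'E'
from h import *
for c in("top","side"):
    im,d=eyes.snapshot(c); cv2.imwrite(f"pics/{c}0.png",im)
    for q,z in [("stand",0),("knob_grip",.065),("tweezers",.03),("pads",.037),("index_pin",.048),("mark",.047),("cassette_a",0),("loupe_b",0),("tin",0)]: print(c,q,look(c,q,z))
    print(ray(c,320,240))
print(r.get_state())
E
```

```text
pics
top stand [(0.87, array([417. , 233.3]), array([ 0.5589, -0.2671,  0.    ]))]
top knob_grip []
top tweezers [(0.88, array([422.2, 233.4]), array([ 0.5559, -0.2731,  0.03  ]))]
top pads [(0.85, array([421.2, 233.3]), array([ 0.5556, -0.2697,  0.037 ]))]
top index_pin [(0.61, array([409.1, 212.8]), array([ 0.597 , -0.2431,  0.048 ]))]
top mark []
top cassette_a [(0.8, array([458.8, 207.5]), array([ 0.6154, -0.3573,  0.    ])), (0.67, array([388.2, 245.9]), array([ 0.5311, -0.2053,  0.    ]))]
top loupe_b [(0.67, array([268.4, 200.4]), array([0.6273, 0.0535, 0.    ]))]
top tin [(0.81, array([214.9, 201.5]), array([0.6239, 0.1693, 0.    ]))]
(array([ 0.4488337 , -0.06862484,  1.21896484]), array([ 0.07659601,  0.00799136, -0.99707477]))
side stand [(0.84, array([343.4, 365. ]), array([ 0.557, -0.282,  0.   ])), (0.53, array([292.1, 366.9]), array([ 0.4819, -0.2816,  0.    ]))]
side knob_grip []
side tweezers [(0.65, array([339.4, 344.9]), array([ 0.5519, -0.271 ,  0.03  ]))]
side pads [(0.71, array([344.1, 341.2]), array([ 0.5587, -0.271 ,  0.037 ])), (0.44, array([371.5, 327.4]), a
[... 629 characters left out ...]
7679,  0.68910509, -0.19458242,  1.56527204,  0.15730967,
        0.90250488, -0.21509029]), 'qd': array([-2.52309284e-04,  9.24025294e-04, -1.28036280e-03,  4.83160536e-05,
        5.18676634e-04,  1.03728499e-03, -3.94398123e-04]), 'joint_torque': array([-9.60588695e-04, -5.27485800e+01, -1.26713678e+00, -1.53748441e+01,
       -5.19662665e-02, -6.36843743e-04,  2.94638630e-05]), 'tool_pos': array([0.2183096 , 0.58567188, 0.23874657]), 'eef_rot': array([1.77454442e-01, 9.84129015e-01, 4.61342189e-05, 1.06629833e-05]), 'contact_force': array([-0.89655156,  0.53511414, -0.24389558]), 'moment': array([-0.02920942, -0.00306686,  0.02556242]), 'finger_force': 0.0, 'opening': 0.9989758710724458}
```

```bash
sleep 1; ls pics
```

```text
side0.png
top0.png
```

```bash
python3 - <<'E'
import cv2,numpy as np
a=cv2.imread("pics/top0.png")[180:300,360:500]; b=cv2.imread("pics/side0.png")[290:410,260:430]
a=cv2.resize(a,None,fx=4,fy=4,interpolation=cv2.INTER_CUBIC)[:, :];b=cv2.resize(b,None,fx=4,fy=4,interpolation=cv2.INTER_CUBIC)
cv2.imwrite("pics/c1.png",a);cv2.imwrite("pics/c2.png",b)
E
```

```text
(no output)
```

View pics/c1.png

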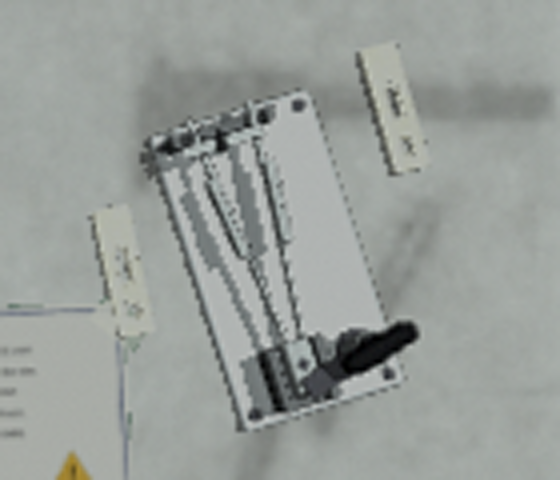

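View pics/c2.png

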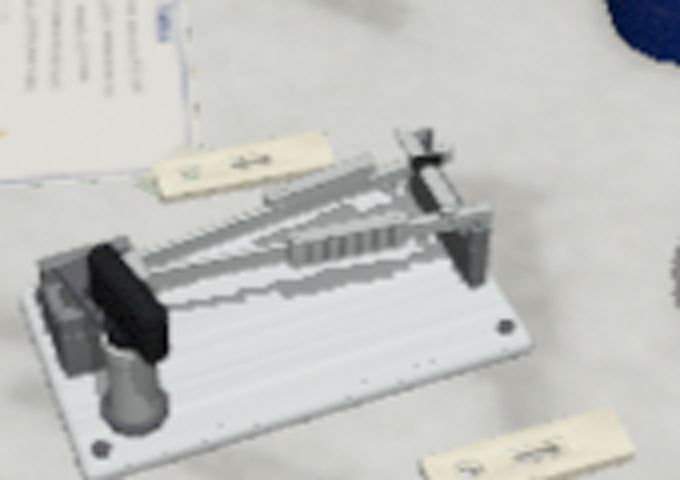

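```bash
python3 - <<'E'
from h import *
P=[onz("top",360+u/4,180+v/4,.008)[:2] for u,v in[(150,140),(305,92),(405,378),(240,430)]]
print(np.round(P,4)); P=np.array(P)
for a,b in[(3,0),(2,1),(3,2),(0,1)]: d=P[b]-P[a]; print(np.arctan2(d[1],d[0]),np.linalg.norm(d))
S=[onz("side",260+u/4,290+v/4,.008)[:2] for u,v in[(85,478),(535,345),(22,305)]]
S=np.array(S);print(np.round(S,4));d=S[1]-S[0];print(np.arctan2(d[1],d[0]),np.linalg.norm(d))
B=np.array([onz("top",360+u/4,180+v/4,.072)[:2] for u,v in[(415,330),(335,372)]]);print(B,np.arctan2(*(B[1]-B[0])[::-1]))
# side bar top edge ends z .072 (crop)
B=np.array([onz("side",260+u/4,290+v/4,.072)[:2] for u,v in[(98,250),(158,303)]]);print(B,B.mean(0),np.arctan2(*(B[0]-B[1])[::-1]))
yaw=.27
for px in[(.5559,-.2705)]:
  R=np.array([[np.cos(yaw),-np.sin(yaw)],[np.sin(yaw),np.cos(yaw)]]);print(np.array(px)+R@[-.088,-.036],np.array(px)+R@[.045,.0175])
E
```

```text
[[ 0.597  -0.2243]
 [ 0.6237 -0.3073]
 [ 0.4713 -0.359 ]
 [ 0.443  -0.2715]]
0.29768990117883987 0.16113342837371267
0.3271490533040203 0.1609218763536139
-1.2580350399486433 0.09192590443970468
-1.2604427229187776 0.08718251853450862
[[ 0.4685 -0.3626]
 [ 0.6252 -0.3142]
 [ 0.4438 -0.2857]]
0.3000096211716324 0.16408516771512813
[[ 0.49421346 -0.34893716]
 [ 0.47275714 -0.30858924]] 2.059545554687463
[[ 0.47567369 -0.32299733]
 [ 0.49531897 -0.34722365]] [ 0.48549633 -0.33511049] 2.252152064312824
[ 0.48069049 -0.32866812] [ 0.59460189 -0.24163109]
```

```bash
python3 -m pendant '[{"claw":1,"dx":50,"dy":-40,"dz":0,"twist":-0.15},{"claw":1,"dx":280,"dy":-330,"dz":0,"twist":-1.2},{"claw":1,"dx":280,"dy":-330,"dz":0,"twist":-1.2},{"claw":1,"dx":280,"dy":-330,"dz":0,"twist":-1.2},{"claw":1,"dx":280,"dy":-330,"dz":0,"twist":-1.2},{"claw":1,"dx":280,"dy":-330,"dz":0,"twist":-1.2},{"claw":1,"dx":280,"dy":-330,"dz":0,"twist":-1.2},{"claw":1,"dx":280,"dy":-330,"dz":0,"twist":-1.2}]' 20; python3 -c "
from h import *
print(r.get_state()['q'])"
```

```text
clock: 1.8
tool_pos: [0.4781, 0.2805, 0.239]
eef_rot: [0.704, 0.71, 0.0, -0.0]
contact_force: [0.2, 0.9, -0.8]
opening: 1.002
finger_force: 0.0
[-0.67945524  0.5949525   0.10843222  1.79171474 -0.08853474  0.7588087
 -0.51711418]
```

```bash
python3 -m pendant '[{"claw":1,"dx":10,"dy":-50,"dz":0,"twist":0.1},{"claw":1,"dx":6,"dy":-611,"dz":0,"twist":0.49},{"claw":1,"dx":6,"dy":-611,"dz":0,"twist":0.49},{"claw":1,"dx":6,"dy":-611,"dz":0,"twist":0.49},{"claw":1,"dx":6,"dy":-611,"dz":0,"twist":0.49},{"claw":1,"dx":6,"dy":-611,"dz":0,"twist":0.49},{"claw":1,"dx":6,"dy":-611,"dz":0,"twist":0.49},{"claw":1,"dx":6,"dy":-611,"dz":0,"twist":0.49}]'; python3 -c "
from h import *
print(r.get_state()['q'])"
```

```text
clock: 2.6
tool_pos: [0.4844, -0.119, 0.239]
eef_rot: [0.508, 0.861, 0.0, 0.0]
contact_force: [1.0, 0.4, 0.9]
opening: 0.999
finger_force: 0.0
[ 0.21215964  0.52384654 -0.09816816  1.94254105  0.07797211  0.67791112
  0.57048415]
```

```bash
python3 -m pendant '[{"claw":0.8,"dx":0,"dy":-212,"dz":0,"twist":0},{"claw":0.8,"dx":0,"dy":-212,"dz":0,"twist":0},{"claw":0.8,"dx":0,"dy":-212,"dz":0,"twist":0},{"claw":0.8,"dx":0,"dy":-212,"dz":0,"twist":0},{"claw":0.8,"dx":0,"dy":-212,"dz":-60,"twist":0},{"claw":0.8,"dx":0,"dy":-212,"dz":-100,"twist":0},{"claw":0.8,"dx":0,"dy":-212,"dz":-100,"twist":0}]'; python3 - <<'E'
from h import *
s=r.get_state();print(s['q'])
for c in("top","side"):
    im,d=eyes.snapshot(c); cv2.imwrite(f"pics/{c}1.png",im)
    print(look(c,"knob_grip",.065))
    print(proj(c,s['tool_pos']))
E
python3 - <<'E'
import cv2
b=cv2.imread("pics/side1.png")[240:410,210:410]
cv2.imwrite("pics/c3.png",cv2.resize(b,None,fx=3.4,fy=3.4,interpolation=cv2.INTER_CUBIC))
E
```

```text
clock: 3.3
tool_pos: [0.4801, -0.3274, 0.1329]
eef_rot: [0.509, 0.861, -0.0, -0.006]
contact_force: [-1.4, 0.6, 0.0]
opening: 0.798
finger_force: 0.0
[ 0.57669038  0.77820042 -0.09942178  1.78372474  0.12334727  0.59857043
  0.90580731]
[(0.65, array([454. , 266.8]), array([ 0.4856, -0.3309,  0.065 ])), (0.43, array([457.6, 210.3]), array([ 0.6008, -0.3394,  0.065 ]))]
[460.30829532 268.61577207]
[(0.81, array([292., 366.]), array([ 0.4853, -0.3406,  0.065 ]))]
[285.1926572  319.85266707]
```

View pics/c3.png

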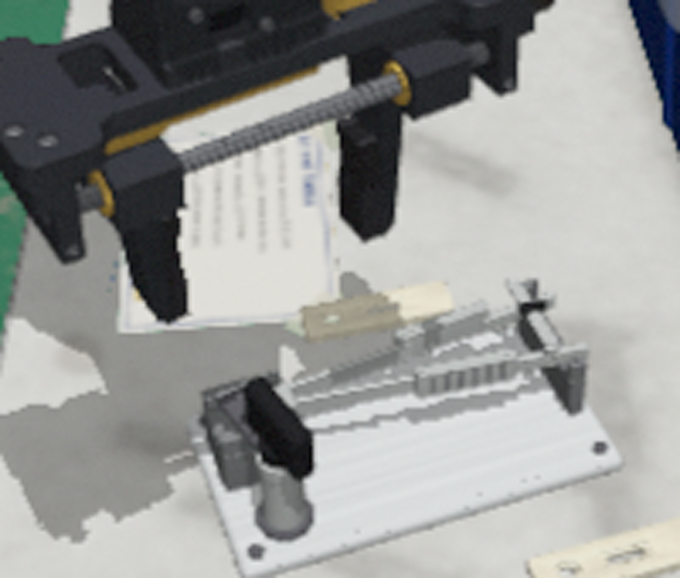

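```bash
python3 -m pendant '[{"claw":0.7,"dx":1,"dy":-1,"dz":-45,"twist":0},{"claw":0.7,"dx":1,"dy":-1,"dz":-75,"twist":0},{"claw":0.6,"dx":1,"dy":-1,"dz":-93,"twist":0},{"claw":0.2,"dx":1,"dy":-1,"dz":-93,"twist":0},{"claw":0,"dx":1,"dy":-1,"dz":-93,"twist":0},{"claw":0,"dx":1,"dy":-1,"dz":-93,"twist":0},{"claw":0,"dx":1,"dy":-1,"dz":-93,"twist":0}]' 20
```

```text
clock: 4.2
tool_pos: [0.4866, -0.3307, 0.0476]
eef_rot: [0.508, 0.861, 0.0, 0.002]
contact_force: [0.2, -0.3, -0.5]
opening: 0.269
finger_force: 0.0
```

```bash
python3 -m pendant '[{"claw":0,"dx":0,"dy":0,"dz":0,"twist":0},{"claw":0,"dx":0,"dy":0,"dz":0,"twist":0},{"claw":0,"dx":0,"dy":0,"dz":0,"twist":0},{"claw":0,"dx":0,"dy":0,"dz":0,"twist":0}]'
```

```text
clock: 4.6
tool_pos: [0.4839, -0.332, 0.047]
eef_rot: [0.509, 0.861, -0.001, -0.0]
contact_force: [-4.2, -2.3, 6.5]
opening: 0.177
finger_force: 20.0
```

```bash
python3 -m pendant '[{"claw":0,"dx":0,"dy":0,"dz":0,"twist":0.1},{"claw":0,"dx":0,"dy":0,"dz":0,"twist":0.22},{"claw":0,"dx":0,"dy":0,"dz":0,"twist":0.34},{"claw":0,"dx":0,"dy":0,"dz":0,"twist":0.46},{"claw":0,"dx":0,"dy":0,"dz":0,"twist":0.58},{"claw":0,"dx":0,"dy":0,"dz":0,"twist":0.7},{"claw":0,"dx":0,"dy":0,"dz":0,"twist":0.82},{"claw":0,"dx":0,"dy":0,"dz":0,"twist":0.94}]'; python3 - <<'E'
from h import *
s=r.get_state();print(s['q'],s['moment'])
im,d=eyes.snapshot("side")
b=im[240:410,210:410]
cv2.imwrite("pics/c4.png",cv2.resize(b,None,fx=3.4,fy=3.4,interpolation=cv2.INTER_CUBIC))
E
```

```text
clock: 5.4
tool_pos: [0.4827, -0.3338, 0.0471]
eef_rot: [0.063, 0.998, -0.003, -0.002]
contact_force: [-4.8, -4.5, 7.2]
opening: 0.178
finger_force: 20.0
[ 0.68721499  0.92833327 -0.28775154  1.80380563  0.52173202  0.48741985
  1.48702092] [-0.99701214  1.18788941 -0.02644072]
```

View pics/c4.png

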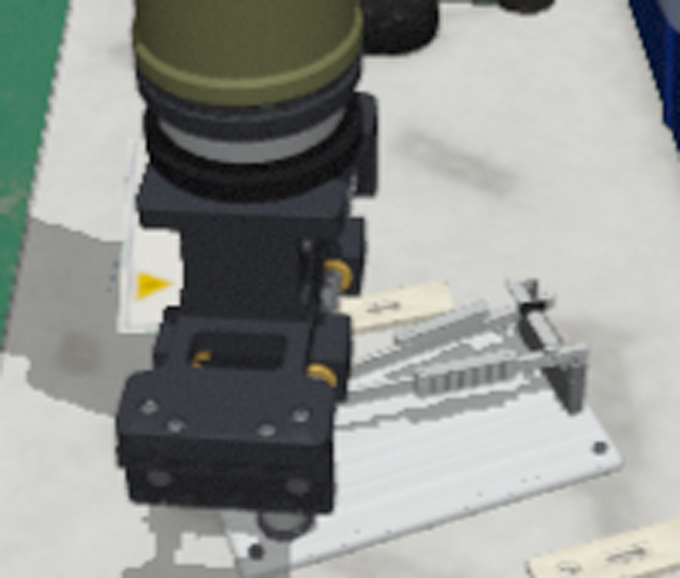

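```bash
python3 -m pendant '[{"claw":0,"dx":0,"dy":0,"dz":0,"twist":0.12},{"claw":0,"dx":0,"dy":0,"dz":0,"twist":0.2},{"claw":0,"dx":0,"dy":0,"dz":0,"twist":0.2},{"claw":0.35,"dx":0,"dy":0,"dz":0,"twist":0.2},{"claw":0.35,"dx":0,"dy":0,"dz":0,"twist":0.2},{"claw":0.35,"dx":0,"dy":0,"dz":10,"twist":0.2},{"claw":0.5,"dx":0,"dy":0,"dz":60,"twist":0.2},{"claw":0.5,"dx":0,"dy":0,"dz":103,"twist":0.2}]'
```

```text
clock: 6.25
tool_pos: [0.4856, -0.329, 0.1503]
eef_rot: [-0.037, 0.999, 0.001, -0.0]
contact_force: [0.7, -0.1, -0.1]
opening: 0.491
finger_force: 0.0
```

```bash
python3 - <<'E'
from h import *
s=r.get_state();print(s['q'])
for c in("top","side"):
    im,d=eyes.snapshot(c); cv2.imwrite(f"pics/{c}2.png",im)
    for q,z in [("pads",.037),("knob_grip",.065),("tweezers",.03),("index_pin",.048),("mark",.047)]: print(c,q,look(c,q,z))
a=cv2.imread("pics/top2.png")[180:300,360:500];b=cv2.imread("pics/side2.png")[290:410,260:400]
cv2.imwrite("pics/c5.png",np.vstack([cv2.resize(x,None,fx=2.5*2,fy=2.5*2,interpolation=cv2.INTER_CUBIC)[:300*2] for x in(b,)]))
E
```

```text
[ 0.77575853  0.78575301 -0.45272194  1.75621554  0.48950744  0.71493661
  1.70715611]
top pads [(0.74, array([418.5, 232.1]), array([ 0.5581, -0.2641,  0.037 ]))]
top knob_grip []
top tweezers [(0.56, array([420.7, 230.9]), array([ 0.5613, -0.2699,  0.03  ]))]
top index_pin [(0.51, array([407.5, 212.9]), array([ 0.5967, -0.2398,  0.048 ]))]
top mark []
side pads [(0.71, array([342.6, 341.9]), array([ 0.5564, -0.2724,  0.037 ])), (0.57, array([342.5, 364.6]), array([ 0.553 , -0.3156,  0.037 ]))]
side knob_grip [(0.93, array([291.4, 364.9]), array([ 0.4845, -0.3386,  0.065 ]))]
side tweezers [(0.9, array([339.2, 346.9]), array([ 0.5513, -0.275 ,  0.03  ]))]
side index_pin [(0.69, array([365.8, 322.1]), array([ 0.5928, -0.2447,  0.048 ]))]
side mark [(0.37, array([368.6, 330.5]), array([ 0.5949, -0.2616,  0.047 ]))]
```

View pics/c5.png

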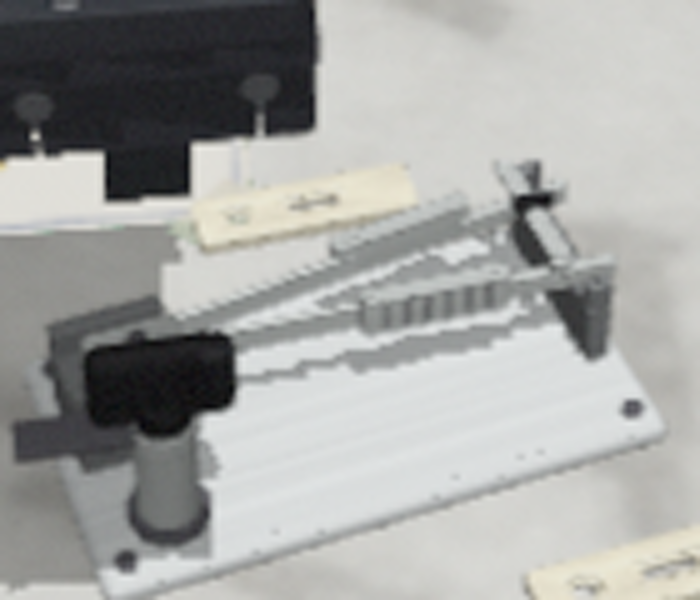

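```bash
python3 -m pendant '[{"claw":0.6,"dx":36,"dy":30,"dz":0,"twist":0.12},{"claw":0.6,"dx":72,"dy":62,"dz":0,"twist":0.23},{"claw":0.6,"dx":72,"dy":62,"dz":-50,"twist":0.23},{"claw":0.6,"dx":72,"dy":62,"dz":-50,"twist":0.23},{"claw":0.6,"dx":72,"dy":62,"dz":-50,"twist":0.23},{"claw":0.6,"dx":72,"dy":62,"dz":-50,"twist":0.23}]'; python3 - <<'E'
from h import *
s=r.get_state();print(s['q'])
c="side"
im,d=eyes.snapshot(c)
p=np.array(s['tool_pos']);print(p, proj(c,p),[proj(c,[p[0],p[1],z]) for z in(.044,.037)])
b=im[270:400,280:420]
cv2.imwrite("pics/c6.png",cv2.resize(b,None,fx=4.5,fy=4.5,interpolation=cv2.INTER_CUBIC))
for u,v in [(346.4,351.6)]: print(onz(c,u,v,.037))
E
```

```text
clock: 7.45
tool_pos: [0.5578, -0.2693, 0.1002]
eef_rot: [-0.15, 0.989, -0.001, 0.001]
contact_force: [1.0, -0.7, -0.1]
opening: 0.601
finger_force: 0.0
[ 0.62894862  0.89579998 -0.46467496  1.68319977  0.57500272  0.70045703
  1.73846969]
[ 0.55783974 -0.26929986  0.10020164] [343.66655362 306.87632706] [array([343.45913022, 336.79881253]), array([343.43448982, 340.35338677])]
[ 0.56027594 -0.29168275  0.037     ]
```

View pics/c6.png

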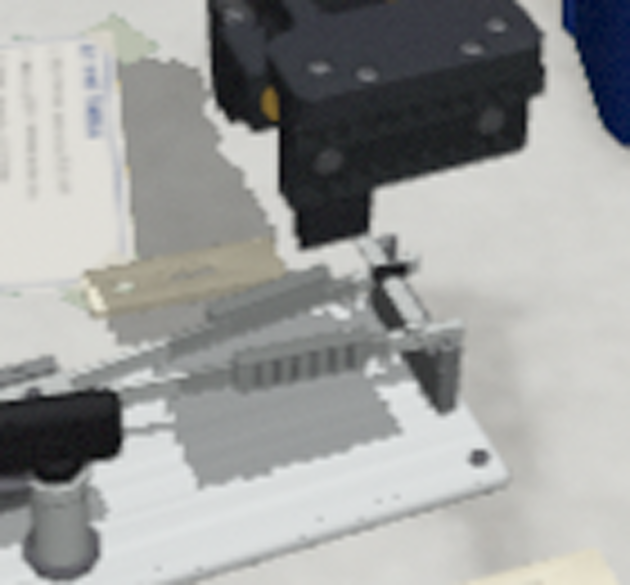

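```bash
python3 -m pendant '[{"claw":0.6,"dx":0,"dy":-1,"dz":-45,"twist":0},{"claw":0.6,"dx":0,"dy":-1,"dz":-82,"twist":0},{"claw":0.6,"dx":0,"dy":-1,"dz":-82,"twist":0},{"claw":0.3,"dx":0,"dy":-1,"dz":-82,"twist":0},{"claw":0.3,"dx":0,"dy":-1,"dz":-82,"twist":0},{"claw":0.3,"dx":0,"dy":-1,"dz":-82,"twist":0},{"claw":0.3,"dx":0,"dy":-1,"dz":-82,"twist":0},{"claw":0.3,"dx":0,"dy":-1,"dz":-82,"twist":0}]' 25
```

```text
clock: 8.3
tool_pos: [0.5596, -0.2699, 0.0193]
eef_rot: [-0.151, 0.989, -0.001, 0.002]
contact_force: [0.9, -1.3, 8.1]
opening: 0.3
finger_force: 10.1
```

```bash
python3 -m pendant '[{"claw":0.3,"dx":0,"dy":0,"dz":4,"twist":0},{"claw":0.3,"dx":0,"dy":0,"dz":12,"twist":0},{"claw":0.3,"dx":0,"dy":0,"dz":28,"twist":0},{"claw":0.3,"dx":0,"dy":0,"dz":48,"twist":0},{"claw":0.3,"dx":0,"dy":0,"dz":68,"twist":0},{"claw":0.3,"dx":0,"dy":0,"dz":88,"twist":0},{"claw":0.3,"dx":0,"dy":0,"dz":100,"twist":0},{"claw":0.3,"dx":0,"dy":0,"dz":100,"twist":0}]'; python3 - <<'E'
from h import *
for c in("side","top"):
    im,d=eyes.snapshot(c);cv2.imwrite(f"pics/{c}3.png",im)
    s=r.get_state();p=np.array(s['tool_pos']);q=proj(c,p);print(c,p,q,s['finger_force'],s['opening'])
    for k,z in [("index_pin",.148),("mark",.147),("tweezers",.13),("pads",.137)]: print(k,look(c,k,z))
    if c=="side":
        b=im[int(q[1])-60:int(q[1])+60,int(q[0])-70:int(q[0])+70]
        cv2.imwrite("pics/c7.png",cv2.resize(b,None,fx=5,fy=5,interpolation=cv2.INTER_CUBIC));print(int(q[0])-70,int(q[1])-60)
E
```

```text
clock: 9.1
tool_pos: [0.5587, -0.2693, 0.1191]
eef_rot: [-0.151, 0.989, -0.001, 0.002]
contact_force: [0.5, 0.1, -0.3]
opening: 0.295
finger_force: 7.6
side [ 0.55780357 -0.26922822  0.11767263] [343.70405009 297.00907166] 7.617776923289057 0.2999155156786789
index_pin [(0.66, array([341.6, 285. ]), array([ 0.554 , -0.2813,  0.148 ])), (0.39, array([338.2, 291.5]), array([ 0.5485, -0.2943,  0.148 ]))]
mark []
tweezers [(0.95, array([337.4, 289.9]), array([ 0.5493, -0.2687,  0.13  ]))]
pads [(0.75, array([345.8, 284.7]), array([ 0.5607, -0.267 ,  0.137 ]))]
273 237
top [ 0.55682595 -0.26881369  0.11572012] [427.58463502 229.06603602] 7.6194119968567975 0.3032175919557863
index_pin []
mark []
tweezers []
pads []
```

View pics/c7.png

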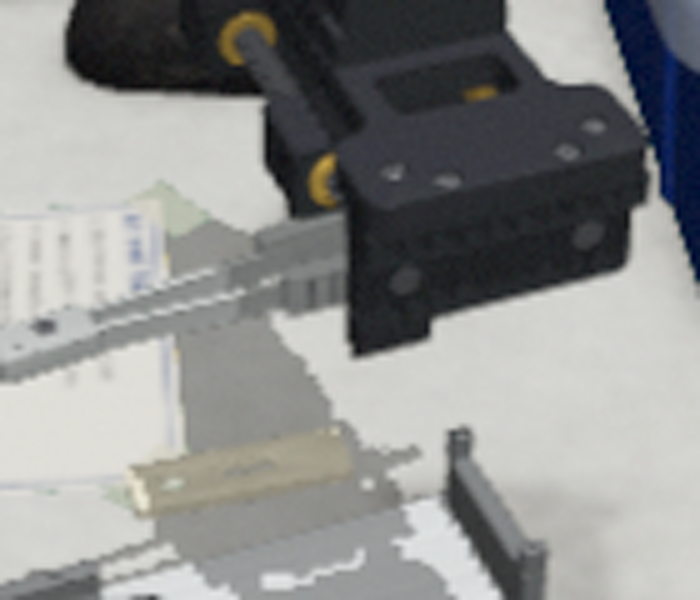

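```bash
python3 -m pendant '[{"claw":0.3,"dx":-3,"dy":-15,"dz":15,"twist":-0.06},{"claw":0.3,"dx":-6,"dy":-35,"dz":35,"twist":-0.18},{"claw":0.3,"dx":-10,"dy":-55,"dz":55,"twist":-0.3},{"claw":0.3,"dx":-14,"dy":-75,"dz":75,"twist":-0.42},{"claw":0.3,"dx":-18,"dy":-95,"dz":95,"twist":-0.55},{"claw":0.3,"dx":-22,"dy":-115,"dz":115,"twist":-0.68},{"claw":0.3,"dx":-26,"dy":-135,"dz":135,"twist":-0.81},{"claw":0.3,"dx":-30,"dy":-150,"dz":150,"twist":-0.94}]'
python3 -m pendant '[{"claw":0.3,"dx":-3,"dy":-10,"dz":10,"twist":-0.13},{"claw":0.3,"dx":-6,"dy":-20,"dz":20,"twist":-0.26},{"claw":0.3,"dx":-8,"dy":-30,"dz":30,"twist":-0.39},{"claw":0.3,"dx":-8,"dy":-30,"dz":30,"twist":-0.52},{"claw":0.3,"dx":-8,"dy":-30,"dz":30,"twist":-0.65},{"claw":0.3,"dx":-8,"dy":-30,"dz":30,"twist":-0.78},{"claw":0.3,"dx":-8,"dy":-30,"dz":30,"twist":-0.9},{"claw":0.3,"dx":-8,"dy":-30,"dz":30,"twist":-1.0}]'
python3 - <<'E'
from h import *
c="side"
im,d=eyes.snapshot(c);cv2.imwrite(f"pics/{c}4.png",im)
s=r.get_state();p=np.array(s['tool_pos']);print(s['q'],s['finger_force'],s['opening'])
for k,z in [("index_pin",p[2]+.03),("mark",p[2]+.029),("tweezers",p[2]+.012)]: print(k,look(c,k,z))
u,v=map(int,proj(c,p+[0,-.045,.03]));print(u,v)
u=max(u-60,0);v=max(v-50,0);print(u,v)
cv2.imwrite("pics/c8.png",cv2.resize(im[v:v+100,u:u+120],None,fx=6,fy=6,interpolation=cv2.INTER_CUBIC))
E
```

```text
clock: 10.4
tool_pos: [0.5272, -0.4206, 0.2679]
eef_rot: [0.316, 0.949, -0.0, 0.001]
contact_force: [0.3, 0.3, -0.8]
opening: 0.301
finger_force: 7.6
clock: 11.2
tool_pos: [0.5195, -0.4486, 0.2963]
eef_rot: [0.731, 0.682, 0.0, -0.0]
contact_force: [0.3, -0.1, -1.3]
opening: 0.304
finger_force: 7.6
[ 0.66770551  0.7234552  -0.04679742  1.28507582  0.03384919  1.13450527
  0.54516853] 7.613100019952981 0.3023458996159193
index_pin [(0.85, array([331.7, 273.2]), array([ 0.5299, -0.4917,  0.3264]))]
mark [(0.45, array([330.5, 274.6]), array([ 0.529 , -0.492 ,  0.3254]))]
tweezers [(0.77, array([317.1, 257.3]), array([ 0.5199, -0.444 ,  0.3084])), (0.4, array([329.8, 272.6]), array([ 0.5297, -0.4668,  0.3084]))]
318 275
258 225
```

View pics/c8.png

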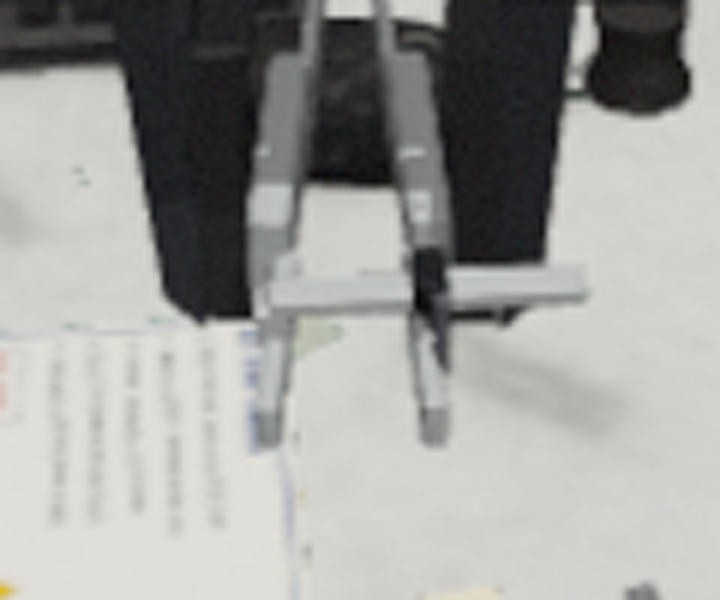

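```bash
python3 - <<'E'
from h import *
im=np.mean([eyes.snapshot("side")[0].astype(float) for _ in range(4)],0).clip(0,255).astype(np.uint8)
cv2.imwrite("pics/side5.png",im)
b=im[256:300,296:360]
cv2.imwrite("pics/c9.png",cv2.resize(b,None,fx=12,fy=12,interpolation=cv2.INTER_NEAREST))
print(im[262:292,322:340].mean(2).astype(int))
E
```

```text
[[206 206 183 111 107 141 149 135 116 113 101  65  30  28  28  28  26  29]
 [207 207 189 129 103 131 139 130 115 114 101  66  30  29  28  30  28  29]
 [206 206 188 131 103 131 139 131 120 117 101  67  28  28  28  29  29  30]
 [206 205 193 148 108 124 127 127 127 117  96  66  30  29  28  27  28  30]
 [207 207 197 168 119  69  59  59  59  62  74  68  27  29  28  29  29  27]
 [207 207 188 146 115  31  34  34  34  35  63  70  29  28  30  28  29  27]
 [207 207 189 146 114  33  34  33  36  34  57  62  28  30  29  31  31  32]
 [201 203 187 150 116  32  37  35  37  35  63 107 125 125 122 117 119 119]
 [183 188 181 167 134  31  37  36  33  35  92 169 200 201 197 192 192 192]
 [192 192 192 192 160  29  37  36  37  34  85 160 191 191 191 191 191 191]
 [192 192 192 192 161  38  38  35  36  38  73 157 193 193 194 193 193 193]
 [196 196 195 196 166  50  23  29  44  54  75 154 191 190 189 188 188 187]
 [192 192 191 191 162  55  17  27  63  92 102 146 177 170 163 160 158 155]
 [149 147 146 144 119  49  19  20  54  83  91 113 136 134 134 132 130 128]
 [143 142 146 145 112  53  18  22  43  64  73  87 
[... 450 characters left out ...]
185 184 181 180 180 182]
 [204 200 196 191 162 136 180 191 161  66  77 152 189 187 183 181 179 180]
 [205 201 197 193 165 134 176 190 163  84  74 151 190 187 184 182 180 179]
 [203 201 199 198 173 137 171 188 175 129  81 147 186 184 182 180 179 178]
 [203 202 201 201 180 139 161 186 190 169 115 149 184 184 183 182 179 179]
 [204 204 202 202 184 137 150 184 191 181 158 167 185 184 182 181 179 178]
 [203 202 201 202 190 146 141 183 191 185 180 188 187 185 182 180 179 178]
 [204 203 204 203 198 163 139 182 191 186 177 184 193 190 186 183 181 180]
 [205 204 205 205 205 176 136 181 191 186 170 178 198 196 192 188 185 183]
 [205 205 206 207 208 179 136 178 192 188 171 179 201 200 197 193 190 189]]
```

View pics/c9.png

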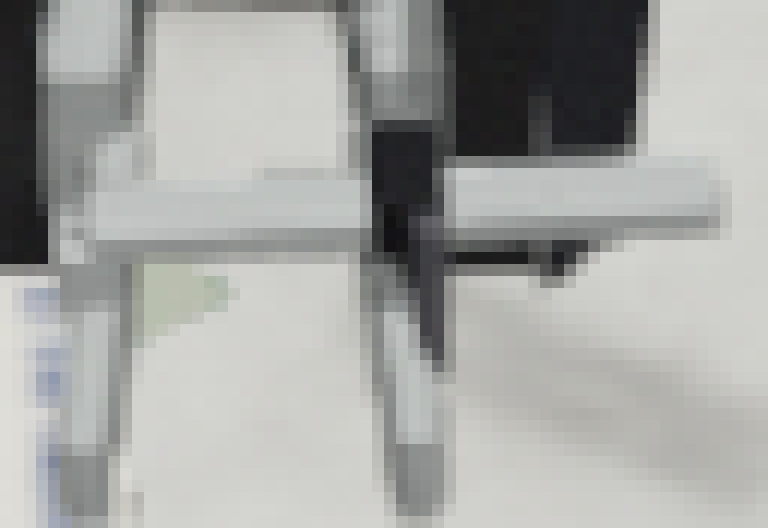

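```bash
python3 -m pendant '[{"claw":0.285,"dx":0,"dy":0,"dz":0,"twist":0},{"claw":0.285,"dx":0,"dy":0,"dz":0,"twist":0},{"claw":0.285,"dx":0,"dy":0,"dz":0,"twist":0},{"claw":0.285,"dx":0,"dy":0,"dz":0,"twist":0}]'; python3 - <<'E'
from h import *
im=np.mean([eyes.snapshot("side")[0].astype(float) for _ in range(4)],0).clip(0,255).astype(np.uint8)
cv2.imwrite("pics/side6.png",im)
p=np.array(r.get_state()['tool_pos'])
for k in("index_pin","mark"): print(k,look("side",k,p[2]+.03))
print(im[264:290,322:340].mean(2).astype(int))
E
```

```text
clock: 12.0
tool_pos: [0.5195, -0.449, 0.2968]
eef_rot: [0.73, 0.683, 0.0, 0.0]
contact_force: [-0.4, 1.0, -1.0]
opening: 0.283
finger_force: 8.2
index_pin [(0.72, array([327.8, 272.1]), array([ 0.527 , -0.4906,  0.3268]))]
mark [(0.51, array([331.7, 275.3]), array([ 0.5298, -0.4948,  0.3268]))]
[[206 199 160 102 129 137 138 128 113 110  84  28  29  30  30  28  29  31]
 [206 203 177 127 131 135 128 118 104 100  77  30  30  29  28  29  27  30]
 [207 195 182 174 140 121  71  55  51  46  37  29  27  29  29  28  30  38]
 [206 196 175 176 166 117  34  34  36  34  34  31  30  29  29  28  31  56]
 [207 188 162 182 177 126  32  36  36  36  33  29  25  29  29  31  33  65]
 [202 185 160 178 176 128  30  37  36  37  35  57 103 126 122 118 119 127]
 [185 177 170 178 172 126  31  35  36  36  34  96 170 200 197 192 192 192]
 [192 192 192 193 172 104  30  37  37  35  37  84 159 191 192 192 191 192]
 [192 193 192 193 178 124  40  35  36  37  40  60 153 193 194 194 194 194]
 [195 195 196 195 195 166  60  28  45  48  33  53 151 191 189 188 188 188]
 [191 192 192 192 191 168  91  53  82  78  46  46 138
[... 447 characters left out ...]
182 185 189 191 192 195]
 [203 202 190 151 141 175 181 152  67  83 147 180 181 182 182 182 184 186]
 [203 201 191 152 105 135 150 125  66  83 150 185 185 184 181 180 180 182]
 [204 201 196 165 113 167 192 161  67  84 154 190 188 187 182 181 179 180]
 [204 201 197 166 138 181 191 161  65  85 154 190 190 188 184 181 180 179]
 [203 201 200 174 142 177 190 165  91  85 152 187 185 184 181 180 179 178]
 [203 203 202 178 141 173 189 181 143  98 154 186 184 183 182 181 180 179]
 [204 203 203 183 147 167 188 189 168 140 171 187 185 184 181 180 179 178]
 [203 202 201 185 143 156 186 190 180 177 192 190 187 185 182 180 179 178]
 [204 203 203 192 151 146 184 190 182 180 195 195 192 190 186 183 181 180]]
```

```bash
python3 - <<'E'
import cv2
im=cv2.imread("pics/side6.png")
cv2.imwrite("pics/c10.png",cv2.resize(im[260:292,316:350],None,fx=18,fy=18,interpolation=cv2.INTER_NEAREST))
g=im.mean(2).astype(int)
print(g[266:280,299:307]);print(g[266:280,352:361])
E
```

```text
[[ 34  92 132 138 138 138 139 139]
 [ 32  92 132 140 140 142 152 166]
 [ 30  87 128 138 139 149 176 191]
 [ 34  85 126 134 130 153 184 189]
 [ 32  85 124 133 127 147 178 187]
 [ 27  86 125 133 128 148 175 181]
 [ 29  76 122 143 146 172 194 192]
 [ 29  49 126 170 172 177 192 191]
 [ 29  34 135 185 181 180 196 195]
 [ 29  27 137 187 181 177 192 192]
 [ 28  30 121 181 187 162 149 147]
 [ 29  28 134 188 198 176 134 136]
 [136 135 126 123 125 124 124 133]
 [207 206 183 142 145 143 142 140]]
[[210 210 209 209 209 208 207 206 206]
 [211 212 208 207 210 209 208 207 206]
 [209 209 200 195 208 208 206 206 207]
 [199 199 196 193 201 208 207 207 208]
 [191 190 186 184 194 203 207 207 207]
 [192 192 178 173 185 189 206 206 205]
 [191 190 189 188 183 190 205 205 205]
 [177 173 165 160 166 189 205 205 205]
 [140 143 141 143 160 189 205 204 204]
 [162 168 165 170 182 196 206 205 205]
 [206 207 207 206 206 206 206 205 205]
 [207 207 207 207 206 206 205 205 206]
 [207 206 206 206 206 206 205 206 207]
 [206 206 205 207 206 206 205 205 207]]
```

View pics/c10.png

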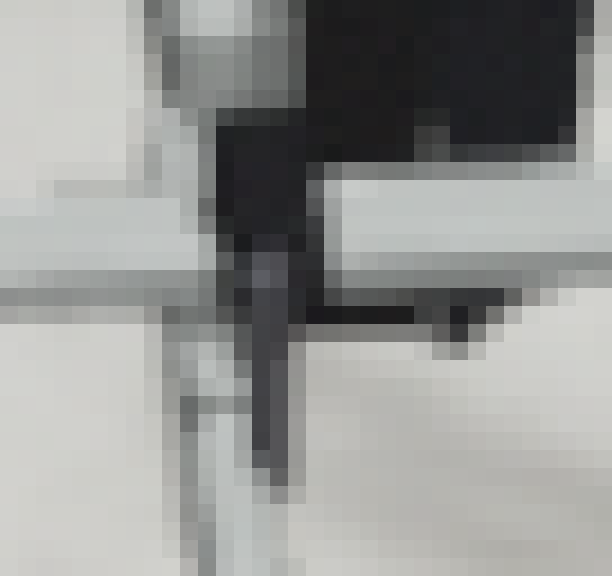

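The pin (about column 330.9, rows 274–287) stands on the centre of the black rider (columns 328–334). That is within about half a millimetre, and perhaps slightly over-squeezed. I'll ease the grip by a hair, let it settle and check once more.

```bash
python3 -m pendant '[{"claw":0.288,"dx":0,"dy":0,"dz":0,"twist":0},{"claw":0.288,"dx":0,"dy":0,"dz":0,"twist":0},{"claw":0.288,"dx":0,"dy":0,"dz":0,"twist":0},{"claw":0.288,"dx":0,"dy":0,"dz":0,"twist":0},{"claw":0.288,"dx":0,"dy":0,"dz":0,"twist":0},{"claw":0.288,"dx":0,"dy":0,"dz":0,"twist":0},{"claw":0.288,"dx":0,"dy":0,"dz":0,"twist":0},{"claw":0.288,"dx":0,"dy":0,"dz":0,"twist":0}]'; python3 - <<'E'
from h import *
im=np.mean([eyes.snapshot("side")[0].astype(float) for _ in range(4)],0)
s=r.get_state();print(s['opening'],s['finger_force'],np.abs(s['qd']).max())
print(im[269:288,324:338].mean(2).astype(int))
E
```

```text
clock: 13.1
tool_pos: [0.5195, -0.449, 0.2967]
eef_rot: [0.73, 0.683, 0.0, 0.0]
contact_force: [-0.0, -0.6, -1.0]
opening: 0.288
finger_force: 8.1
0.2888601476452786 8.055569643474882 0.0018119305030381589
[[173 171 163  88  33  36  34  37  35  74 114 126 123 119]
 [180 173 158  77  34  38  35  36  35 119 182 200 197 192]
 [193 193 168  88  30  36  35  36  36  86 161 192 191 191]
 [193 192 178 123  33  40  36  35  38  89 162 194 194 194]
 [195 196 195 164  32  30  45  49  35  86 161 191 190 189]
 [192 192 191 162  56  49  78  83  58  80 148 174 166 161]
 [147 145 143 116  42  56  88  89  63  59 112 134 133 132]
 [138 134 131 103  44  43  64  69  55  49  80  92  87  84]
 [155 118 111 108  84  65  64  70  55  26  27  30  29  30]
 [186 136 118 126 127 105  64  70  91 111 115 118 121 123]
 [187 141 127 145 141 106  64  71 143 184 186 192 195 197]
 [194 156 142 183 176 124  63  71 141 180 182 185 189 191]
 [199 169 132 173 181 151  63  70 141 181 181 181 183 182]
 [198 168 106 135 150 125  70  71 144 185 185 184 181 181]
 [197 169 122 166 190 164  85  70 149 189 189 187 183 180]
 [197 172 137 172 190 165  93  71 149 190 190 187 184 181]
 [200 181 136 158 188 176 131  80 147 187 186 184 182 181]
 [202 183 142 161 186 190 171 116 150 186 184 183 183 181]
 [203 186 140 150 184 191 181 159 172 188 185 183 182 180]]
```

```bash
python3 -c "
from h import *
print(r.finish_job())"
```

```text
the job is handed in; nothing more can be done
None
```

The job is handed in, with no verdict returned: the knob is turned about 1.3 rad, clear of the heel, and the tweezers are held still at about 0.31 m (swung towards the side camera after a 10 cm straight lift), with the pin within about 0.5 mm of the rider's nose in the last picture.

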